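# Refit the speed knob on the dust extractor's control box

## Task

The speed knob has come off the dust extractor's control box. First turn the box's isolator handle to off, since the bare spindle must not be worked on live; only then take the knob from the tool case, turn it so that the flat in its bore matches the flat of the D-shaped spindle (leave the spindle at its setting) and push it on until the sprung dust-seal collar beneath it is squeezed fully down. Finish like that, still holding the knob and pressing it home so that its grub screw can be tightened, and do not disturb the other things on the bench.

Things in the scene. Friction and masses are not known exactly. Their poses are not given: they have to be found in the camera images.
- speed_box: grey die-cast control box, fixed, 180 (x) x 112 (y) x 85 mm high; origin under its centre on the worktop, x from its front to its back, z up. Its flat top panel, 85 mm above the worktop, carries the isolator handle (nearer the robot, at box x -46 mm, y 0) and the bare D spindle amid a round tick-marked dial (farther, at box x +46 mm, y 0)
- isolator (a joint): angle of the isolator handle: 0 = off, 1.047 (60 degrees) = on, the start. End stops and an over-centre spring snap it to either end; about 0.13 N m turns it over. Off is anticlockwise seen from above
- isolator_top (a point): top of the isolator handle on its upright axis, 38 mm above the panel. Black bar 16 mm wide, from 31 mm behind to 27 mm ahead of the axis, standing 11 to 38 mm above the panel on a 47 mm round boss and a 72 mm square plate. The point's x turns with it, along the bar to the pointer end (white line): on = box x (engraved stroke), off = 60 degrees left of that (small ring)
- spindle (a joint): angle of the spindle, 0 when its flat faces the back of the box (box x), growing anticlockwise seen from above; a stiff control shaft (about 0.05 N m friction) that stays where it is set. Starts between -0.8 and 0.8
- spindle_tip (a point): centre of the spindle's top end, 23 mm above the panel (108 mm above the worktop). Upright steel spindle, 12 mm diameter, D-shaped over its whole length: one flat 2 mm from the axis (8 mm over the flat), tip edge chamfered 1.3 mm. The point's x axis is the direction the flat faces
- spindle_aim (a point): the point on the dial, 36 mm from the spindle's axis and 1 mm above the panel, that the spindle's flat faces; it turns with the spindle, and the fitted knob's pointer points at it
- collar (a joint): how far the sprung dust-seal collar is pressed down, 0 to 0.006 m. A black ribbed rubber ring, 27 mm across, round the foot of the spindle; its top stands 9 mm above the panel when free and 3 mm when fully down (hard stop). It takes 4 N to start it and 10 N to hold it down, and it pushes the knob back up when let go
- knob: black knob, about 90 g, standing on its skirt on the shut blue tool case's lid (89 mm up); origin: centre of its underside. Round skirt 50 mm across, 12 mm high; on it a bar grip 20 mm wide, 46 mm long (along x), 12 to 42 mm up. D bore in the underside, 22 mm deep, 13.4 mm across, flat 2.7 mm from the axis on the +x side: the bar's pointer end (white line). Home: underside 3 mm above the panel
- knob_nose (a point): pointer end of the knob's bar, on top: 23 mm ahead of the knob's axis (its x), 42 mm above its underside
- screwdriver: bystander: screwdriver with red handle, 210 mm, lying between the fence and the tool case; origin in its middle
- tape_measure: bystander: yellow tape measure, 38 x 80 x 66 mm, behind the control box near the right edge; origin under its centre
- screw_tray: bystander: open card tray of screws, 65 x 90 x 35 mm, to the left of the blue tool case; origin under its centre
- mug: bystander: white mug, 83 mm across, 93 mm high, to the left of the blue tool case; origin under its centre
Things that resemble listed ones, but are neither listed nor needed, are in the scene too. Of the things that look like the knob, the middle-sized one is meant.

How it is judged (in metres and radians):
On the way, in this order (a step that is already met when the one before it is completed fails the run):
1. the isolator handle is turned to off (value of joint isolator below 0.12 rad), for 0.2 s.
2. the knob is keyed on the spindle, its bore 12 mm or more down over the spindle's end (z of knob in the frame of spindle_tip below -0.012 m and horizontal distance between knob and spindle_tip below 0.003 m), for 0.1 s.
At the end, for the whole second after the job is handed in: isolator off (within 0.12 rad); knob on the spindle, pointer on the flat's side (0.3 rad), within 3 mm of its axis, 17.5 mm below the spindle's end, collar pressed 4.5 mm or more, at rest; fingers on the knob (over 2 N); spindle within 0.35 rad of its setting (aim point moved under 12.5 mm) (value of joint isolator below 0.12 rad and value of joint collar above 0.0045 m and z of knob in the frame of spindle_tip below -0.0175 m and horizontal distance between knob and spindle_tip below 0.003 m and angle between the x axis of knob and the x axis of spindle_tip, either way round below 0.3 rad and x of knob_nose in the frame of spindle_tip above 0.018 m and distance of spindle_aim from where it was at the start of the episode below 0.0125 m and contact force between knob and the fingers above 2 N and linear speed of knob below 0.02 m/s); the arm keeps its last pose, push and grip.
It fails at once if the knob touches the control box or spindle while the isolator is still on (value of joint isolator above 0.3 rad and contact force between knob and speed_box above 0.3 N).
It fails at once if a bystander is pushed more than 40 mm (distance of any of screwdriver, tape_measure, screw_tray, mug from where it was at the start of the episode above 0.04 m).
It also fails if it takes over 54 s, if anything falls off the work surface, if the arm or the gripper's body presses on something with over 40 N, if the wrist force passes 120 N, or if a joint passes its speed limit or range.

## Robot

A 7-joint arm with a two-finger parallel gripper is mounted at the origin on the work surface; the furniture and walls round the work are solid. World frame = base frame: x ahead of the robot, y to its left, z up, the work surface at z = 0. Lengths are in m, angles in degrees, forces in N, time in s.
With the tool pointing down it reaches from about 0.35 to 0.9 m from the base axis. Payload 8.1 kg.
Tool frame: the origin (TCP) lies at the very end of the fingers, on their centre line; the grasp point (between the pads) lies r.pinch_z behind it (r.pinch_z is the distance from the TCP to the grasp point, in m); z points along the fingers, y is the line along which they close (so a half turn about z gives the same grasp; the last joint's range is limited). The gripper opens to 85 mm and grips with 20 to 120 N. Pads are 22 mm wide; open, the fingers measure 114 mm over their backs; the gripper's body (76 mm by 85 mm) begins 54 mm behind the grasp point. The pads swing forward as they close: fully open they stand 13 mm farther back than shut.
Start: joints at [-5.879, 24.895, 1.432, 90.138, -0.665, 64.973, -4.303], TCP at [0.625, -0, 0.231] pointing down, gripper open.
Joint ranges: [-149.89, 149.89], [-25.12, 119.58], [-72.63, 75.52], [4.76, 147.25], [-75.54, 255.54], [6.69, 114.76], [-157.13, 157.13]. Speed limits (degrees/s): [127.2, 127.2, 172.46, 172.46, 180, 180, 180].

## Interface

Orientations are given as a 3x3 rotation matrix whose columns are the frame's x, y, z axes.
In Python, from workcell import r gives the robot as it stands. Calls block until the motion is done:
- r.move_ptp(position, orientation): joint-space move of the TCP to a pose.
- r.movel(position, rotation=None, speed=0.15): straight line of the TCP; rotation=None keeps the orientation; speed is the mean speed in m/s.
- r.move_j(angles): joint-space move.
- r.command_gripper(opening, effort=None): opening from 0.0 (shut) to 1.0 (fully open); effort is the grip in N (None keeps the last); returns when the fingers have stopped.
- r.hold(seconds).
- r.solve_ik(position, orientation): joint angles nearest the present ones, or None.
- r.observe(): the state.
- r.read_camera(name): name is "scene" or "side" or "wrist"; returns (picture, depth): 420x560x3 uint8, blue, green, red; 420x560 float32, m along the optical axis (not along the pixel's ray), 0 where there is no reading.
- r.camera_params(name): a dict with "fovy" (degrees; the focal length in pixels is half the picture's height over the tangent of half this angle, whatever the lens; pixels are square), "cx", "cy" (the principal point, pixels), "R" (3x3) and "t" (3): a world point X has camera coordinates R X + t. Camera axes: x right, y down, z forward; pixel columns grow to the right and rows downward; lengths in m; the calibration is good to about 2 mm. The wrist camera is an equidistant fisheye: a pixel r from the principal point sees the ray r / f radians off the axis. A picture is of the moment at which its call begins: read the wrist's pose just before it. camera_params takes no time and is no camera call; for the wrist camera it gives the pose at the moment of the call.
A pose or a line that the arm cannot do raises r.PlanningError and nothing moves.
- r.sign_off(): hands the job in; it is judged then, once.
The state is a dict: "t": time; "joint_pos": joint angles; "joint_vel": joint speeds; "joint_efforts": joint torques, N m; "ee_pos": TCP position; "tool_rot": TCP orientation; "wrist_force": force on the tool from outside, world axes, zero at the start; "wrist_torque": the same for the moment, N m; "finger_gap": opening from 0.0 (shut) to 1.0 (fully open); "finger_force": force on a finger pad.
Only numpy, scipy, OpenCV 4.12 (cv2) and the standard library are available. Lean on these libraries where they do the work, as an engineer would, in place of code of your own. Each camera call takes 0.05 s, during which the arm holds its last target. There are 200 camera calls.

## Working session

There is one attempt and no reset: what is moved stays moved. The work goes in short steps, each a Python script; the robot and the scene stay as the last script left them, time stands still between calls to the robot, and variables do not carry over. Pictures are saved under pics/ and viewed, at most 10 in all, crops included, and the job is handed in when it is done.

```bash
ls; mkdir -p pics; cat > h.py <<'E'
import numpy as np, cv2
from workcell import r
def px2w(name,u,v,d=None,z=None,P=None):
    P=P or r.camera_params(name); f=210/np.tan(np.radians(P["fovy"]/2))
    x,y=u-P["cx"],v-P["cy"]
    if name=="wrist":
        q=np.hypot(x,y); th=q/f; ray=np.array([x/q*np.sin(th),y/q*np.sin(th),np.cos(th)]) if q>0 else np.array([0,0,1.])
        if d is not None: ray=ray/ray[2]
    else: ray=np.array([x/f,y/f,1.])
    R=np.array(P["R"]); t=np.array(P["t"]); c=-R.T@t; w=R.T@ray
    if z is not None: return c+w*(z-c[2])/w[2]
    return c+w*d
def w2px(name,X,P=None):
    P=P or r.camera_params(name); f=210/np.tan(np.radians(P["fovy"]/2))
    p=np.array(P["R"])@np.array(X)+np.array(P["t"])
    if name=="wrist":
        q=np.hypot(p[0],p[1]); th=np.arctan2(q,p[2]); return P["cx"]+f*th*p[0]/q,P["cy"]+f*th*p[1]/q
    return P["cx"]+f*p[0]/p[2],P["cy"]+f*p[1]/p[2]
def down(yaw):  # tool x axis at yaw (deg), z down
    a=np.radians(yaw); c,s=np.cos(a),np.sin(a)
    return np.array([[c,s,0],[s,-c,0],[0,0,-1.]])
E
python3 - <<'E'
from h import *
o=r.observe(); print(o["t"],o["tool_rot"],o["wrist_force"],r.pinch_z)
for n in("scene","side","wrist"):
    P=r.camera_params(n); print(n,P)
    im,d=r.read_camera(n); cv2.imwrite(f"pics/{n}0.png",im); np.savez(f"{n}0.npz",d=d,im=im,R=P["R"],t=P["t"])
E
```

```text
pics
0.0 [[ 4.13917812e-05  9.99998870e-01 -1.50268963e-03]
 [ 9.99999986e-01 -4.16340159e-05 -1.61169830e-04]
 [-1.61232211e-04 -1.50268294e-03 -9.99998858e-01]] [ 0.1851616  -0.05025593  0.55438859] 0.0187
scene {'fovy': 45.736671756527755, 'cx': 274.15220306555307, 'cy': 203.85673799477897, 'R': array([[-0.59987043, -0.80008957,  0.00348442],
       [-0.57010032,  0.42437133, -0.70348745],
       [ 0.56137429, -0.42398779, -0.71069913]]), 't': array([0.03995453, 0.41001482, 1.04446477])}
side {'fovy': 52.44818603567511, 'cx': 284.32183703098747, 'cy': 214.4938257677444, 'R': array([[ 0.96272233, -0.27045984,  0.00414558],
       [-0.14155813, -0.51682831, -0.84430432],
       [ 0.23049297,  0.81224379, -0.53584795]]), 't': array([-0.43820835,  0.01547904,  1.12613137])}
wrist {'fovy': 65.70646984690485, 'cx': 276.70646168607203, 'cy': 209.48006573382648, 'R': array([[ 9.99998309e-01,  2.36842024e-04, -1.82382573e-03],
       [ 8.07909876e-04, -9.47437326e-01,  3.19940401e-01],
       [-1.65218524e-03, -3.19941333e-01, -9.47435915e-01]]), 't': array([-0.62320699, -0.04199405,  0.38017   ])}
```

View pics/scene0.png

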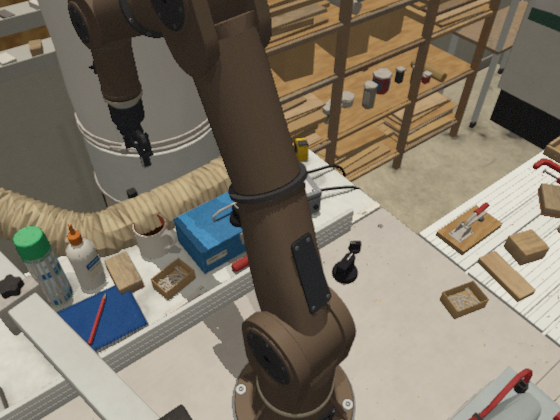

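View pics/side0.png

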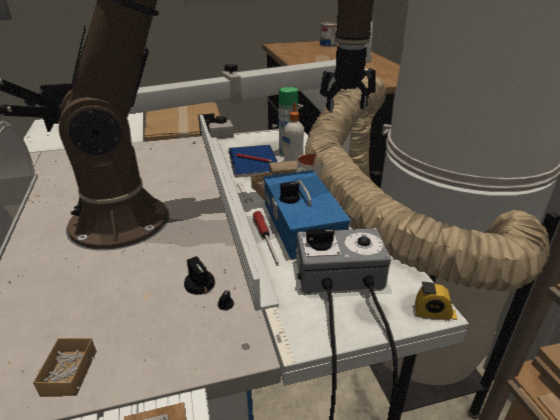

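View pics/wrist0.png

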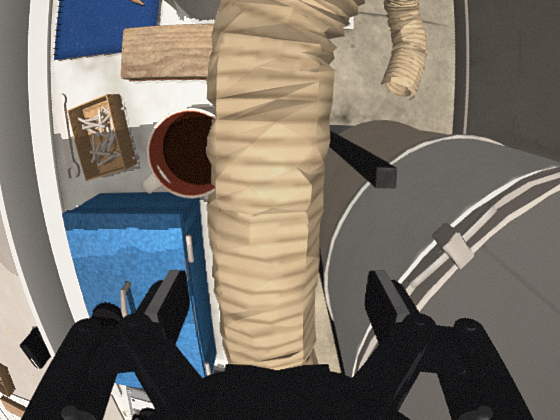

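```bash
python3 - <<'E'
from h import *
D=np.load("side0.npz"); d=D["d"]; im=D["im"]
for n,(u,v) in dict(caseknob=(290,190),lid=(310,208),handle=(306,190),isotop=(320,237),spin=(365,238),panelFL=(299,238),panelBL=(381,232),panelBR=(387,262),panelFR=(301,263),screwdr=(260,222),bigknob=(199,268),small=(225,297),mug=(306,162),hose1=(345,180),hose2=(400,225),hose3=(440,245),tape=(433,298),fence=(240,230)).items():
    print(n,px2w("side",u,v,d=d[v,u]).round(3), d[v,u])
c=im[170:300,240:440]; cv2.imwrite("pics/side_crop.png",cv2.resize(c,None,fx=4,fy=4,interpolation=cv2.INTER_CUBIC))
E
```

```text
caseknob [ 0.423 -0.162  0.116] 1.0298922
lid [ 0.459 -0.212  0.09 ] 1.0115986
handle [ 0.461 -0.172  0.117] 1.0298594
isotop [ 0.429 -0.36   0.112] 0.8725405
spin [ 0.524 -0.375  0.102] 0.88691485
panelFL [ 0.399 -0.316  0.085] 0.9155309
panelBL [ 0.589 -0.327  0.073] 0.9571544
panelBR [ 0.549 -0.431  0.076] 0.86192405
panelFR [ 0.388 -0.366  0.058] 0.8869019
screwdr [ 0.351 -0.141  0.023] 1.0803688
bigknob [ 0.182 -0.322  0.055] 0.87677515
small [ 0.223 -0.392  0.028] 0.8440807
mug [0.545 0.079 0.065] 1.2810695
hose1 [ 0.585 -0.12   0.1  ] 1.1095623
hose2 [ 0.616 -0.354  0.105] 0.92418754
hose3 [ 0.662 -0.436  0.101] 0.8705065
tape [ 0.599 -0.527  0.053] 0.80773854
fence [ 0.283 -0.251  0.084] 0.94256145
```

View pics/side_crop.png

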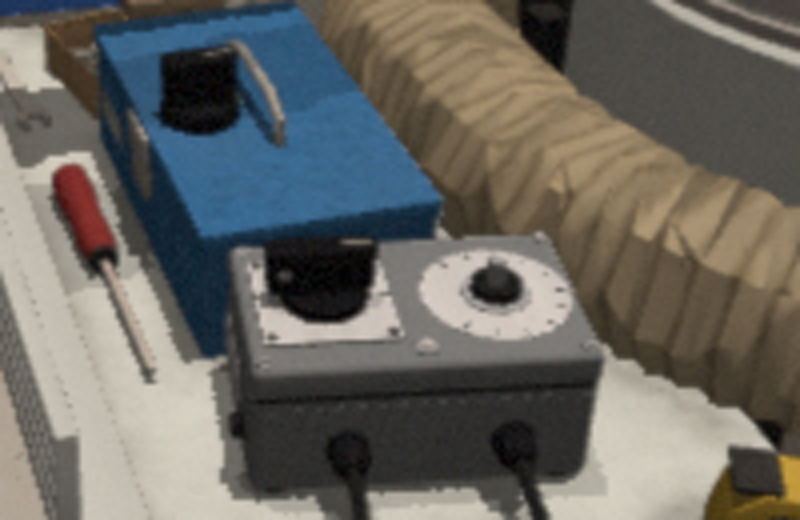

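Three knob-like things: on the case lid (290,190), a big one on the near bench (199,275), a small one (225,299). The middle-sized one is on the lid, z 0.116–0.131, as described. I also see the isolator at (322,238), the spindle at (365,242), the case handle right beside the knob, and the hose behind the box. Next is a close wrist look over both.

```bash
python3 - <<'E'
from h import *
r.move_ptp([0.46,-0.285,0.27],down(90))
o=r.observe(); print(o["t"],o["ee_pos"],o["joint_pos"])
P=r.camera_params("wrist"); im,d=r.read_camera("wrist"); cv2.imwrite("pics/w1.png",cv2.resize(im,(800,600),interpolation=cv2.INTER_CUBIC)); np.savez("w1.npz",d=d,im=im,R=P["R"],t=P["t"])
E
```

```text
1.4083 [ 0.46107918 -0.28360163  0.26981267] [20.4074807  15.21433316  7.08322669 99.07075452 -2.07907453 65.84409521
 28.22102596]
```

View pics/w1.png

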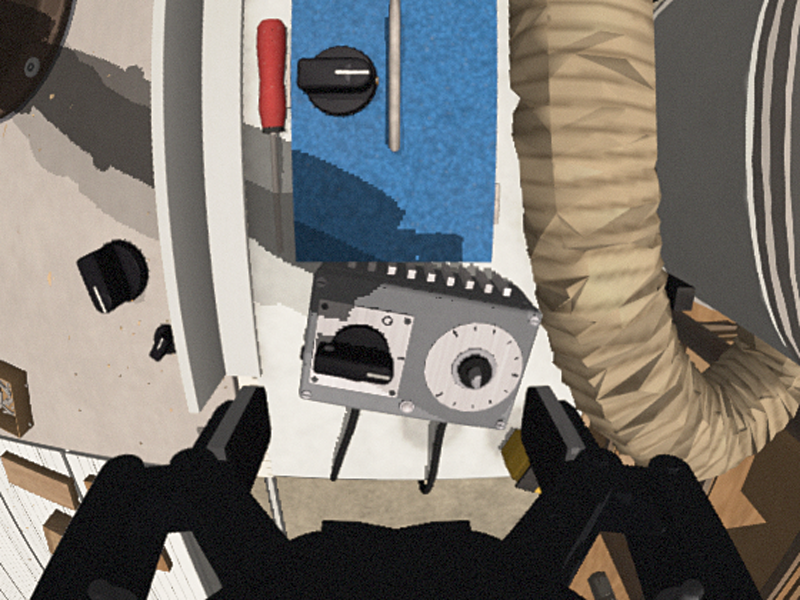

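The wrist view shows the knob at (338,80), pointer to the right (world +x), with the case handle at x=395. The isolator bar is at (355,362) and the dial centre at (474,366).

```bash
python3 - <<'E'
from h import *
D=np.load("w1.npz"); d=D["d"]; im=D["im"]; P=dict(r.camera_params("wrist")); P["R"],P["t"]=D["R"],D["t"]
def q(n,u,v,z): 
    u*=.7;v*=.7; dd=d[int(v),int(u)]; print(n,px2w("wrist",u,v,z=z,P=P).round(4),px2w("wrist",u,v,d=dd,P=P).round(4))
for n,a in dict(dial=(474,366,.086),p1=(325,303,.086),p2=(411,317,.086),p3=(400,400,.086),p4=(310,384,.086),ring=(387,321,.086),stroke=(402,359,.086),isol_end=(393,378,.123),isol_back=(318,349,.123),spt=(477,368,.108),hose=(545,300,.1),hosetop=(600,250,.1),
 c1=(322,277,.085),c2=(537,318,.085),c3=(500,425,.085),c4=(305,397,.085),knobL=(299,73,.131),knobR=(372,72,.131),knobT=(340,58,.131),knobB=(338,90,.131),handleEnd=(395,148,.117),handle=(395,70,.12),lidcorner=(294,262,.089)).items(): q(n,*a)
# close spindle crop from here
cx,cy=333,257; c=im[cy-45:cy+45,cx-60:cx+60]; cv2.imwrite("pics/sp.png",cv2.resize(c,None,fx=6,fy=6,interpolation=cv2.INTER_CUBIC))
E
```

```text
dial [ 0.5226 -0.367   0.086 ] [ 0.521  -0.3626  0.0945]
p1 [ 0.4076 -0.3145  0.086 ] [ 0.4079 -0.3139  0.0876]
p2 [ 0.472  -0.3254  0.086 ] [ 0.4719 -0.3248  0.0877]
p3 [ 0.4642 -0.3977  0.086 ] [ 0.4642 -0.3985  0.0847]
p4 [ 0.3915 -0.3838  0.086 ] [ 0.391  -0.385   0.0839]
ring [ 0.454  -0.3287  0.086 ] [ 0.454  -0.3283  0.0869]
stroke [ 0.4655 -0.3604  0.086 ] [ 0.4655 -0.3597  0.0875]
isol_end [ 0.4587 -0.3573  0.123 ] [ 0.4585 -0.3766  0.0872]
isol_back [ 0.4069 -0.3353  0.123 ] [ 0.4047 -0.3408  0.1111]
spt [ 0.5208 -0.3575  0.108 ] [ 0.5235 -0.3645  0.0943]
hose [ 0.5701 -0.307   0.1   ] [ 0.585  -0.3212  0.0578]
hosetop [ 0.6101 -0.2682  0.1   ] [ 0.6075 -0.2671  0.1053]
c1 [ 0.4061 -0.2946  0.085 ] [ 0.4061 -0.2946  0.0847]
c2 [ 0.5704 -0.3268  0.085 ] [ 0.5699 -0.3263  0.0863]
c3 [ 0.5501 -0.4251  0.085 ] [ 0.55   -0.4248  0.0854]
c4 [ 0.3861 -0.3968  0.085 ] [ 0.3866 -0.3955  0.0872]
knobL [ 0.4023 -0.1539  0.131 ] [ 0.4021 -0.1537  0.1297]
knobR [ 0.4461 -0.155   0.131 ] [ 0.446  -0.1547  0.129 ]
knobT [ 0.4271 -0.1458  0.131 ] [ 0.4268 -0.1452  0.1283]
knobB [ 0.4259 -0.1657  0.131 ] [ 0.4253 -0.165   0.1254]
handleEnd [ 0.4597 -0.2015  0.117 ] [ 0.4597 -0.2015  0.1077]
handle [ 0.4596 -0.152   0.12  ] [ 0.4596 -0.1511  0.1149]
lidcorner [ 0.3865 -0.282   0.089 ] [ 0.3662 -0.3042 -0.0004]
```

View pics/sp.png

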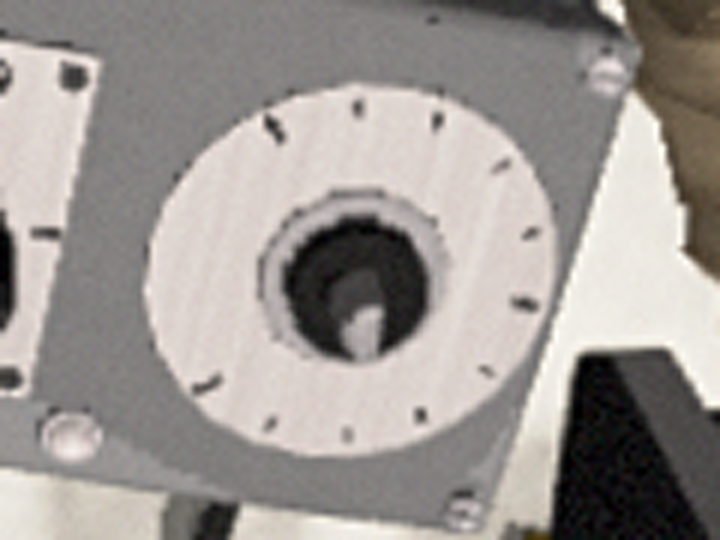

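Box pose from the panel corners: centre (0.478,-0.361), yaw about -10.5°. The dial and plate centres agree to about 3 mm. Now I'll put the camera right over the spindle to get the flat's angle.

```bash
python3 - <<'E'
from h import *
r.move_ptp([0.523,-0.445,0.17],down(90))
P=r.camera_params("wrist"); im,d=r.read_camera("wrist")
C=-P["R"].T@P["t"]; print(r.observe()["t"],C)
f=210/np.tan(np.radians(P["fovy"]/2))
v,u=np.mgrid[0:420,0:560]; x=u-P["cx"];y=v-P["cy"];q=np.hypot(x,y)+1e-9;th=q/f
ray=np.stack([x/q*np.tan(th),y/q*np.tan(th),np.ones_like(q)],-1)*d[...,None]
W=(ray-P["t"])@P["R"]
np.savez("w2.npz",im=im,d=d,R=P["R"],t=P["t"],W=W)
m=(np.hypot(W[...,0]-.523,W[...,1]+.368)<.02)&(W[...,2]>.102)&(W[...,2]<.113)
p=W[m]; print(m.sum(),p.mean(0),p.min(0),p.max(0))
u0,v0=w2px("wrist",[.523,-.368,.108],P); print(u0,v0)
u0,v0=int(u0),int(v0); c=im[v0-45:v0+45,u0-60:u0+60]; cv2.imwrite("pics/sp2.png",cv2.resize(c,None,fx=6,fy=6,interpolation=cv2.INTER_CUBIC))
for n,pos,yaw in [("iso",[.433,-.3526,.102],-10.5),("iso",[.433,-.3526,.102],49.5),("iso",[.433,-.3526,.102],169.5),("iso",[.433,-.3526,.102],229.5),("knob",[.4245,-.155,.105],0),("knob",[.4245,-.155,.105],180),("sp",[.523,-.369,.11],-56),("sp",[.523,-.369,.11],36),("sp",[.523,-.369,.11],124),("sp",[.523,-.369,.11],216)]:
    j=r.solve_ik(pos,down(yaw)); print(n,yaw,None if j is None else np.round(j))
E
```

```text
2.325 [ 0.52274497 -0.36159258  0.31242964]
208 [ 0.52096224 -0.36972021  0.10694167] [ 0.51669182 -0.37565621  0.10498498] [ 0.52484314 -0.36416593  0.1087203 ]
277.0505768791719 114.09062725680509
iso -10.5 [ 10.  30.  34. 110. -23.  47. -45.]
iso 49.5 [ 20.  28.  19. 109. -12.  45.   5.]
iso 169.5 [ 41.  27. -10. 107.   6.  46. 107.]
iso 229.5 [ 74.  41. -61. 105.  42.  60. 136.]
knob 0 [-11.  20.  31. 124. -16.  40. -59.]
knob 180 [ 25.  19. -14. 121.   7.  40.  96.]
sp -56 [  2.  40.  46.  98. -33.  57. -86.]
sp 36 [ 16.  34.  22.  97. -16.  52. -10.]
sp 124 [30. 33.  1. 96. -1. 52. 65.]
sp 216 [ 44.  35. -21.  94.  15.  54. 144.]
```

View pics/sp2.png

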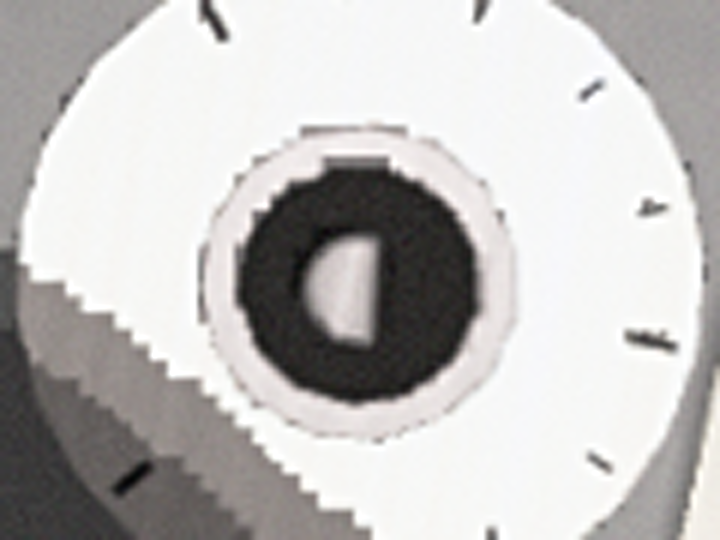

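The flat appears on the right (edge about (382,237)–(374,345)), so it faces roughly world yaw -4°. Next I fit the flat edge numerically and turn the isolator.

```bash
python3 - <<'E'
from h import *
D=np.load("w2.npz"); im=D["im"]; W=D["W"]
m=(np.hypot(W[...,0]-.523,W[...,1]+.368)<.02)&(W[...,2]>.102)&(W[...,2]<.113)
P=dict(r.camera_params("wrist"));P["R"]=D["R"];P["t"]=D["t"]
g=im.mean(-1); vs=np.unique(np.where(m)[0]); pts=[]; L=[]
for v in vs:
    us=np.where(m[v])[0]; a,b=us.min(),us.max(); L.append(px2w("wrist",a-.5,v,z=.108,P=P))
    seg=g[v,b-4:b+6]; th=(seg.max()+seg.min())/2
    k=np.where((seg[:-1]>=th)&(seg[1:]<th))[0]
    if len(k): 
        k=k[-1]; pts.append(px2w("wrist",b-4+k+(seg[k]-th)/(seg[k]-seg[k+1]),v,z=.108,P=P))
pts=np.array(pts); L=np.array(L); q=pts[3:-3]
s=np.polyfit(q[:,1],q[:,0],1); print(len(q),"flat yaw",np.degrees(np.arctan(-s[0])),np.polyval(s,-.3695),"resid",np.std(q[:,0]-np.polyval(s,q[:,1])))
print("y range",L[:,1].min(),L[:,1].max(),"xmin",L[:,0].min(), L[0],L[-1])
iso=np.array([.433,-.3535])
r.move_ptp([*iso,.19],down(-10.5)); r.command_gripper(.6,50)
r.movel([*iso,.102],speed=.1)
o=r.observe(); print(o["wrist_force"]-0)
r.command_gripper(0,50); o=r.observe(); print("gap",o["finger_gap"],o["finger_force"],o["wrist_force"],o["t"])
if .1<o["finger_gap"]<.35:
    for a in range(6,67,6):
        r.movel([*iso,.102],down(-10.5+a),speed=.1)
        o=r.observe(); print(a,o["wrist_torque"].round(2),o["wrist_force"].round(1),o["finger_gap"].round(3),round(o["t"],2))
E
```

```text
13 flat yaw -3.300728179351357 0.5240749728195385 resid 4.51678695611163e-05
y range -0.37550805945979887 -0.3641704421611087 xmin 0.516449271396926 [ 0.52017828 -0.36417044  0.108     ] [ 0.52080086 -0.37550806  0.108     ]
[-0.0902889   0.78489067 -0.67613746]
gap 0.1737661552631757 49.117451906204224 [-0.51443344  3.6941642   6.05617388] 5.6167Traceback (most recent call last):
  File "<stdin>", line 23, in <module>
AttributeError: 'float' object has no attribute 'round'
```

```bash
python3 - <<'E'
from h import *
iso=np.array([.433,-.3535])
for a in range(12,61,8):
    r.movel([*iso,.102],down(-10.5+a),speed=.1)
    o=r.observe(); print(a,o["wrist_torque"].round(2),o["wrist_force"].round(1),round(o["finger_gap"],3),round(o["t"],2))
R=o["tool_rot"]; print("yaw",np.degrees(np.arctan2(R[1,0],R[0,0])))
r.command_gripper(.6); print(r.observe()["wrist_force"])
r.movel([*iso,.19]); 
r.move_ptp([.4245,-.22,.23],down(90))
P=r.camera_params("wrist"); im,d=r.read_camera("wrist"); np.savez("w3.npz",im=im,d=d,R=P["R"],t=P["t"]); print(r.observe()["t"])
cv2.imwrite("pics/w3.png",cv2.resize(im,(800,600),interpolation=cv2.INTER_CUBIC))
E
```

```text
12 [ 0.78  0.16 -0.05] [-2.1  3.3  7.2] 0.177 6.13
20 [ 0.83  0.13 -0.04] [-0.   4.6  6.9] 0.173 6.42
28 [0.87 0.18 0.03] [-0.3  4.2  6.5] 0.173 6.72
36 [0.91 0.15 0.06] [0.4 4.6 6.3] 0.172 7.01
44 [0.94 0.18 0.06] [-0.3  4.5  7. ] 0.175 7.3
52 [1.02 0.2  0.08] [-1.4  4.5  7.3] 0.175 7.59
60 [1.04 0.21 0.05] [-0.2  3.9  7.1] 0.175 7.88
yaw 49.561323800222056
[ 0.21267922 -0.11772363 -0.00797604]
9.725
```

View pics/w3.png

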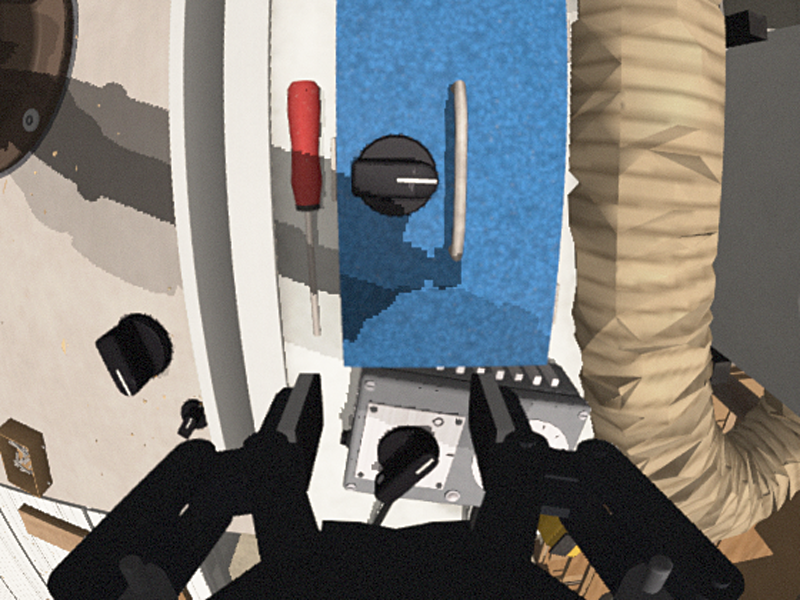

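The isolator bar now points up-right toward the ring (437,422). The knob bar runs (353,178)–(437,181), pointing right. I'll check both numerically.

```bash
python3 - <<'E'
from h import *
D=np.load("w3.npz"); im=D["im"]; d=D["d"]; P=dict(r.camera_params("wrist"));P["R"]=D["R"];P["t"]=D["t"]
f=210/np.tan(np.radians(P["fovy"]/2))
v,u=np.mgrid[0:420,0:560]; x=u-P["cx"];y=v-P["cy"];q=np.hypot(x,y)+1e-9;th=q/f
W=(np.stack([x/q*np.tan(th),y/q*np.tan(th),np.ones_like(q)],-1)*d[...,None]-P["t"])@P["R"]
def yaw(p):
    rc=cv2.minAreaRect((p[:,:2]*1000).astype(np.float32)); b=cv2.boxPoints(rc)/1000
    e=[b[1]-b[0],b[2]-b[1]]; e=max(e,key=np.linalg.norm); return np.round(np.array(rc[0])/1000,4),np.round(rc[1],1),np.degrees(np.arctan2(e[1],e[0])),len(p),np.median(p[:,2])
p=W[(np.hypot(W[...,0]-.4245,W[...,1]+.155)<.04)&(W[...,2]>.1255)&(W[...,2]<.138)&(im.max(-1)<230)]; p=p[p[:,0]<.452]; print("knob",yaw(p))
p=W[(np.hypot(W[...,0]-.433,W[...,1]+.3535)<.04)&(W[...,2]>.118)&(W[...,2]<.128)]; print("iso",yaw(p))
# white line on knob and iso
for c,z in(((.4245,-.155),.131),((.433,-.3535),.123)):
    m=(np.hypot(W[...,0]-c[0],W[...,1]-c[1])<.027)&(W[...,2]>z-.006)&(W[...,2]<z+.006)&(im.min(-1)>120)
    if m.sum()>5:
        L=np.array([px2w("wrist",a,b,z=z,P=P) for b,a in zip(*np.where(m))]); print("line",L.min(0),L.max(0),yaw(L))
for a,b in((352,160),(352,197),(437,164),(437,199)): print(px2w("wrist",a*.7,b*.7,z=.131,P=P).round(4))
E
```

```text
knob (array([ 0.4225, -0.1539]), array([20., 45.]), np.float32(-2.4128392), 1456, np.float64(0.12980762986907496))
iso (array([ 0.4307, -0.3537]), array([57.2, 16. ]), np.float32(49.47348), 704, np.float64(0.12188155237122732))
line [ 0.4240769  -0.15569252  0.131     ] [ 0.44391507 -0.15340493  0.131     ] (array([ 0.434 , -0.1546]), array([19.8,  2.3]), np.float32(0.43433556), 90, np.float64(0.131))
line [ 0.42339325 -0.37256983  0.123     ] [ 0.45136433 -0.33402693  0.123     ] (array([ 0.435 , -0.3531]), array([44.8,  7.4]), np.float32(49.77381), 44, np.float64(0.123))
[ 0.401  -0.1437  0.131 ]
[ 0.4007 -0.163   0.131 ]
[ 0.4445 -0.1458  0.131 ]
[ 0.4447 -0.1641  0.131 ]
```

Isolator off is confirmed: the bar is at yaw 49.5° = box yaw + 60°. Knob is at (0.4227,-0.1542), yaw about -1°. Now I grasp it.

```bash
python3 - <<'E'
from h import *
k=[.4227,-.1542]
r.move_ptp([*k,.19],down(-1)); r.command_gripper(.6,80)
r.movel([*k,.1055],speed=.1); print(r.observe()["wrist_force"].round(2))
r.command_gripper(0,80); o=r.observe(); print("gap",o["finger_gap"],o["finger_force"],o["wrist_force"].round(2),o["ee_pos"])
r.movel([*k,.19],speed=.1); r.hold(.3); o=r.observe(); print(o["finger_gap"],o["wrist_force"].round(2),o["t"])
r.movel([.5227,-.3699,.19],down(-3.3),speed=.15); r.hold(.3)
o=r.observe(); print(o["ee_pos"],o["wrist_force"].round(2),o["wrist_torque"].round(2),o["t"])
im,d=r.read_camera("side"); c=im[150:300,250:450]; cv2.imwrite("pics/s4.png",cv2.resize(c,None,fx=4,fy=4,interpolation=cv2.INTER_CUBIC))
E
```

```text
[ 0.17 -0.23 -0.44]
gap 0.21769251402362544 77.9988038353622 [-1.76  0.01  7.76] [ 0.42301731 -0.15426504  0.10614773]
0.2153026739535166 [ 0.35 -0.16 -1.69] 14.1
[ 0.52273354 -0.36965395  0.19012593] [-0.67  0.41  0.12] [-0.01  0.01  0.02] 16.1333
```

View pics/s4.png

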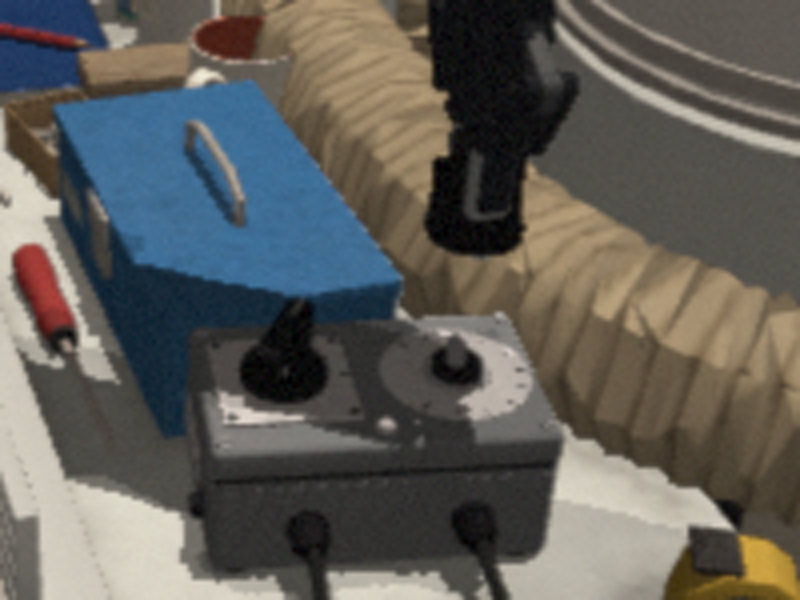

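The knob is held, skirt level above the spindle; handle and bystanders are undisturbed. Now I lower it with force checks.

```bash
python3 - <<'E'
from h import *
r.movel([.5227,-.3699,.130],speed=.08)
for z in np.arange(.127,.1035,-.0015):
    r.movel([.5227,-.3699,z],speed=.03); o=r.observe()
    print(z.round(4),o["ee_pos"].round(4),o["wrist_force"].round(1),o["wrist_torque"].round(2),round(o["finger_gap"],3),round(o["t"],1))
    if o["wrist_force"][2]>14: break
E
```

```text
0.127 [ 0.5228 -0.3699  0.1272] [-0.5  0.5 -0.3] [0.02 0.02 0.03] 0.216 17.3
0.1255 [ 0.5227 -0.3699  0.1254] [-0.  -0.3 -1.2] [ 0.03  0.01 -0.04] 0.216 17.6
0.124 [ 0.5226 -0.3699  0.1239] [ 0.1 -0.1 -1.2] [ 0.01 -0.05 -0.03] 0.215 17.8
0.1225 [ 0.5227 -0.3698  0.1224] [ 0.   0.1 -0.4] [0.01 0.04 0.03] 0.214 18.1
0.121 [ 0.5226 -0.3698  0.1209] [ 1.3  0.4 -0.3] [-0.02  0.05  0.06] 0.217 18.3
0.1195 [ 0.5226 -0.3698  0.1194] [ 0.   0.1 -0.5] [-0.01 -0.01  0.01] 0.215 18.6
0.118 [ 0.5227 -0.3699  0.1179] [ 0.5 -0.2 -0.2] [0.03 0.03 0.  ] 0.216 18.8
0.1165 [ 0.5226 -0.3699  0.1164] [0.3 0.9 0.1] [0.03 0.01 0.06] 0.217 19.1
0.115 [ 0.5226 -0.3698  0.1149] [-0.7 -0.  -0.1] [ 0.    0.02 -0.  ] 0.218 19.3
0.1135 [ 0.5226 -0.3699  0.1134] [ 0.1  1.2 -0.3] [-0.02 -0.04  0.01] 0.218 19.6
0.112 [ 0.5226 -0.3698  0.1119] [-0.   0.7  0.1] [-0.01  0.01  0.01] 0.218 19.8
0.1105 [ 0.5228 -0.37    0.1108] [-1.2  0.8  4. ] [0.23 0.22 0.04] 0.215 20.1
0.109 [ 0.5228 -0.37    0.1093] [-1.   1.6  5.2] [ 0.28  0.33 -0.05] 0.221 20.3
0.1075 [ 0.5228 -0.37    0.108 ] [-1.3  1.9  7. ] [0.32 0.35 0.03] 0.22 20.6
0.106 [ 0.5229 -0.37    0.1066] [-1.4  1.1  8.4] [ 0.41  0.5  -0.04] 0.218 20.8
0.1045 [ 0.5228 -0.37    0.1055] [-2.6  2.9  9.9] [0.6  0.75 0.02] 0.216 21.1
```

It slid on freely; the collar started to give at 0.1107. Now I press to the hard stop.

```bash
python3 - <<'E'
from h import *
for z in np.arange(.104,.0995,-.0005):
    r.movel([.5227,-.3699,z],speed=.03); r.hold(.15); o=r.observe()
    print(z.round(4),o["ee_pos"].round(4),o["wrist_force"].round(1),o["wrist_torque"].round(2),round(o["t"],1))
    if o["wrist_force"][2]>22: break
r.hold(.5);o=r.observe(); print(o["ee_pos"].round(4),o["wrist_force"].round(1),o["finger_force"],o["t"])
im,d=r.read_camera("side"); c=im[170:300,260:433]; cv2.imwrite("pics/s5.png",cv2.resize(c,None,fx=4.5,fy=4.5,interpolation=cv2.INTER_CUBIC))
E
```

```text
0.104 [ 0.5229 -0.3701  0.1055] [-3.9  3.7 15.4] [0.85 0.96 0.01] 21.5
0.1035 [ 0.5229 -0.3701  0.1055] [-5.5  4.9 19.9] [1.09 1.31 0.07] 21.9
0.103 [ 0.5229 -0.3701  0.1054] [-6.7  5.  23.4] [ 1.33  1.54 -0.01] 22.3
[ 0.5229 -0.3701  0.1054] [-6.9  5.6 23.7] 81.54482228681445 22.7833
```

View pics/s5.png

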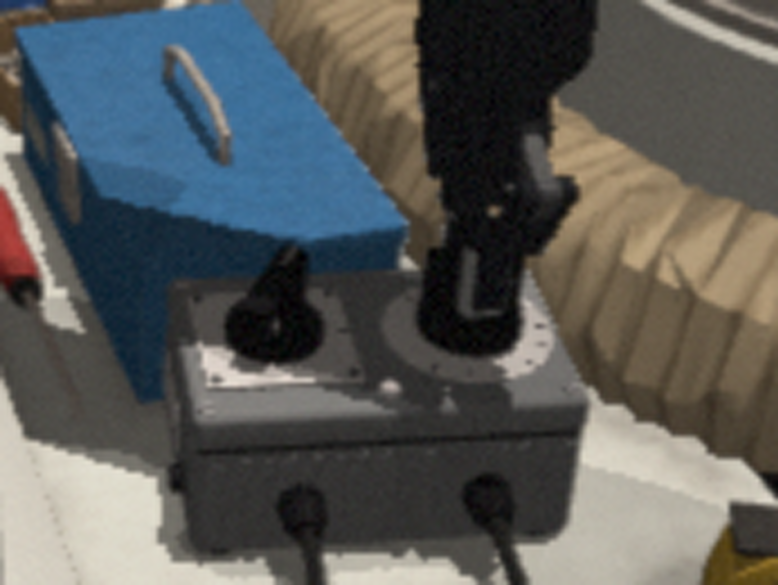

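The knob sits down on the dial at a hard stop, 23 N, after about 5.6 mm of collar travel. The isolator is still off.

```bash
python3 -c "
from workcell import r
print(r.sign_off())"
```

```text
the job is handed in; nothing more can be done
None
```

The job is handed in (about 23 s on the robot's clock): isolator turned off, then the knob keyed on the D spindle and pressed to the collar's hard stop, still gripped and pushed home at about 23 N. No bystander moved in the side-camera pictures; the judge's verdict was not shown.

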